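# Release the carousel brake and hold the bottle at the front

### The job

Swing the brake lever of the desk carousel all the way out to free the turntable and leave it there, then turn the turntable, without tipping anything over, until the narrow correction-fluid bottle (not the broad ink bottle) stands at the front, lined up with the upright pointer on the base. Finish while still gripping the turntable, holding it still there; do not put your fingers on the bottle itself at the end. Do not force the turntable round against the brake, and leave the other things on the desk where they are.

Things in the scene. Friction and masses are not known exactly. Their poses are not given: they have to be found in the camera images.
- carousel_base: Fixed black foot of the carousel, a round plate 172 mm across. Origin: on the turning axis, at desk height. Its -x axis is the carousel's FRONT and points to the pointer; z up. At its -y side an ear carries the brake lever's upright pivot, at x 0, y -116 mm in this frame. Place and yaw (within 0.25 rad) differ from start to start.
- pointer (a point): Top of the pointer: an upright light metal tooth 12 x 10 mm on the base's front edge, 114 mm from the turning axis, top 38 mm above the desk. It marks the front.
- brake_lever (a joint): Angle (rad) of the cam lever about its upright pivot, growing clockwise from above. 0 to 0.1: brake on, arm along the base's +x (to the back); 1.6: end stop, brake free, arm along the base's -y (away from the turntable). Its cam presses on the turntable's rim, passes dead centre at 0.3, is clear beyond 1.0. About 8 N at the knob, less once clear; it stays where left.
- lever_knob (a point): Centre of the top of the lever's upright round knob, 16 mm in diameter, 60 mm from the lever's pivot; the knob stands from 30 to 86 mm above the desk, the flat grey lever arm (12 mm wide) joins it at 30 to 36 mm. It can be pinched from above or pushed.
- turn_knob (a point): Middle of the black fluted round knob (36 mm in diameter, from 111 to 145 mm above the desk, its middle at 128 mm) on top of the turntable's central steel post (14 mm in diameter), on the turning axis. It is fixed to the turntable; gripped from above at any yaw it turns the turntable.
- fluid_bottle: The target: narrow correction-fluid bottle, 35 mm in diameter, 66 mm tall, with a neck and cap 22 mm across, loose in a round socket (14 mm high walls, 1.5 to 2 mm of play) on the turntable, its axis 66 mm from the turning axis. Origin: centre of its underside, 29 mm above the desk. It starts 0.9 rad or more away from the front, either way round.
- ink_bottle: Broad, squat ink bottle, 47 mm in diameter, 56 mm tall, loose in its socket on the turntable opposite the fluid bottle, 66 mm from the axis. Origin: centre of its underside.
- rubber_stamp: Rubber stamp with a turned wooden grip, 29 x 56 mm, 66 mm tall, loose in its socket on the turntable, 66 mm from the axis, a quarter turn from the fluid bottle. Origin: centre of its underside.
- staple_box: Flat box of staples, 66 x 40 mm, 22 mm high, loose in its socket on the turntable, opposite the stamp. Origin: centre of its underside.
- mug: Bystander: mug, 82 mm across, 91 mm tall, standing on the desk at the left. Origin: centre of its underside.
- label_box: Bystander: small carton, 55 x 55 x 42 mm, on the desk at the right. Origin: centre of its underside.
- sticky_notes: Bystander: pad of sticky notes, 76 x 76 x 22 mm, on the desk at the right. Origin: centre of its underside.
- tape_1: Bystander: roll of tape, 98 mm across, 25 mm high, lying on the desk at the far left. Origin: centre of its underside.
- turntable: Round wooden turntable, 200 mm across, 12 mm thick, on the base; with four grey sockets, central post and knob. Origin: on the turning axis, centre of its underside, 17 mm above the desk; its -x axis points to the fluid bottle. Turns without stops; brake free it turns easily (0.03 Nm), brake on it is held fast.

How it is judged:
By the outcome, as a careful person would: the job done as asked, in the order asked, and still so for the second after the job is handed in, while the arm keeps its last pose, push and grip.
It also fails if it takes over 72 s, if anything falls off the work surface, if the arm or the gripper's body presses on something with over 40 N, if the wrist force passes 120 N, or if a joint passes its speed limit or range.

### The arm

A 7-joint arm with a two-finger parallel gripper is mounted at the origin on the work surface; the furniture and walls round the work are solid. World frame = base frame: x ahead of the robot, y to its left, z up, the work surface at z = 0. Lengths are in m, angles in rad, forces in N, time in s.
With the tool pointing down it reaches from about 0.425 to 0.875 m from the base axis. Payload 4.7 kg.
Tool frame: the origin (TCP) lies where the fingers leave the gripper's body, on its centre line; the fingertips stand 70 mm ahead of it and the grasp point (between the pads) lies 51 mm ahead of it; z points along the fingers, y is the line along which they close (so a half turn about z gives the same grasp; the last joint's range is limited). The gripper opens to 87 mm and grips with 3 to 60 N. Pads are 19 mm wide; open, the fingers measure 117 mm over their backs; the gripper's body (75 mm by 190 mm) begins 51 mm behind the grasp point.
Start: joints at [-1.098, 0.321, -0.07, 1.45, 0.023, 1.371, -0.057], TCP at [0.288, 0.583, 0.292] pointing down, gripper open.
Joint ranges: [-2.86, 2.86], [-0.3, 2.09], [-1.38, 1.24], [0.06, 2.45], [-1.56, 4.7], [0.09, 2.05], [-2.69, 2.69]. Speed limits (rad/s): [2.57, 2.57, 3.14, 3.14, 3.14, 3.14, 3.14].

### API

Orientations are given as a rotation vector (axis times angle).
In Python, from bench import ctrl gives the robot as it stands.
- The arm moves only by the tool drive_tool, never from a script. Its argument "motion" is a list of rows, each a list of 3 entries, a list of its own where there are three numbers: the shift along the tool's x, y, z in cm, then the turn, a rotation vector about the tool's x, y, z in degrees, then the opening, from -1 (shut) to 1 (fully open). In form: [[[x, y, z], [ax, ay, az], claw], ...]. A call has 1 to 12 rows; each row shifts and turns the commanded pose from where the row before left it, along the tool's axes as they then stand; what a row does not reach is not made up. A row lasts 1/8 s, in which the tool goes at most 62.5 mm and 10.7 degrees, less where a joint would pass 70% of its speed; a pose out of reach is approached as far as the arm can. A call with a gripper value outside its range is refused whole. The fingers move at their own pace and stop on an object; "force" is the grip in N (left out, the last holds). Time passes only in rows, so rows that do not move let the fingers close. It gives the time, the measured TCP pose, the force, the opening and the grip force at its end, in the units of the state.
- ctrl.get_state(): the state, without advancing time (a new reading comes with each control period).
- ctrl.get_image(name): name is "side" or "top" or "wrist"; returns the picture (400x640x3 uint8, red, green, blue); there is no depth.
- ctrl.calibration(name): a dict with "K" (3x3 intrinsics, pixels), "distortion" ([k1, k2, p1, p2, k3] as OpenCV has them; the pictures are not rectified), "origin" and "attitude" of the camera in the world; the wrist camera has in their place "tool_from_camera" (4x4, takes a point from camera to tool coordinates, whose origin is the TCP and whose axes are the flange's). Camera axes: x right, y up, looking along -z (the intrinsics and any distortion apply to the point x, -y, -z); pixel columns grow to the right and rows downward; lengths in m; the calibration is good to about 2 mm. A picture is of the moment at which its call begins: read the wrist's pose just before it. calibration takes no time and is no camera call.
- ctrl.close_job(): hands the job in; it is judged then, once.
The state is a dict: "time": time; "joint_positions": joint angles; "qd": joint speeds; "joint_torque": joint torques, N m; "position": TCP position; "tool_rot": TCP orientation; "ft_force": force on the tool from outside, world axes, zero at the start; "torque": the same for the moment, N m; "grip_width": opening from 0.0 (shut) to 1.0 (fully open); "grip_force": force on a finger pad.
Only numpy, scipy, OpenCV 4.12 (cv2) and the standard library are available. Lean on these libraries where they do the work, as an engineer would, in place of code of your own. Each camera call takes 0.05 s, during which the arm holds its last target. There are 200 camera calls.

## Working session

There is one attempt and no reset: what is moved stays moved. The work goes in short steps, Python scripts to look and compute and a tool call to move; the robot and the scene stay as the last step left them, time stands still between calls to the robot, and variables do not carry over. Pictures are saved under pics/ and viewed, at most 10 in all, crops included, and the job is handed in when it is done.

Besides the shell and the picture viewer there is one more tool, called after "Emit:" as name(argument=value, ...) on one line, values as JSON. drive_tool: Moves the arm, as the interface text tells. Its arguments: {"type":"object","properties":{"motion":{"type":"array","items":{"type":"array"}},"force":{"type":"number"}},"required":["motion"]}

```bash
mkdir -p pics; ls; cat > h.py <<'E'
import numpy as np, cv2
from bench import ctrl
from scipy.spatial.transform import Rotation as R
def cam(name,st=None):
    c=ctrl.calibration(name);K=np.array(c["K"],float);d=np.array(c["distortion"],float)
    if name=="wrist":
        T=np.array(c["tool_from_camera"]);Rt=R.from_rotvec(st["tool_rot"]).as_matrix()
        return K,d,Rt@T[:3,3]+np.array(st["position"]),Rt@T[:3,:3]
    A=np.array(c["attitude"],float)
    if A.shape!=(3,3): A=R.from_rotvec(A).as_matrix() if A.size==3 else R.from_quat(A).as_matrix()
    return K,d,np.array(c["origin"],float),A
def toplane(cm,px,z):
    K,d,o,A=cm
    u=cv2.undistortPoints(np.array(px,float).reshape(-1,1,2),K,d).reshape(-1,2)
    r=np.c_[u[:,0],-u[:,1],-np.ones(len(u))]@A.T
    return o+r*((z-o[2])/r[:,2])[:,None]
def proj(cm,P):
    K,d,o,A=cm
    p=(np.atleast_2d(P)-o)@A; p=p*[1,-1,-1]
    return cv2.projectPoints(p,np.zeros(3),np.zeros(3),K,d)[0].reshape(-1,2)
def snap(name,fn):
    st=ctrl.get_state();im=ctrl.get_image(name);cv2.imwrite("pics/"+fn,im[:,:,::-1]);return st,im
E
python3 - <<'E'
from h import *
for n in("top","side"):
    st,im=snap(n,n+"0.png");c=ctrl.calibration(n);print(n,c)
print(st)
E
```

```text
pics
top {'K': array([[506.68521136,   0.        , 311.15867118],
       [  0.        , 506.68521136, 205.8486132 ],
       [  0.        ,   0.        ,   1.        ]]), 'distortion': array([-0.019015,  0.      ,  0.      ,  0.      ,  0.      ]), 'origin': array([0.21924013, 0.15480229, 1.61185628]), 'attitude': array([ 0.13348012, -0.12294849, -1.55495736])}
side {'K': array([[446.67062616,   0.        , 326.38556489],
       [  0.        , 446.67062616, 192.14163379],
       [  0.        ,   0.        ,   1.        ]]), 'distortion': array([-0.02141124,  0.        ,  0.        ,  0.        ,  0.        ]), 'origin': array([-0.38572217, -0.56611647,  0.78005201]), 'attitude': array([ 0.96409612, -0.44598122, -0.76928553])}
{'time': 0.05, 'joint_positions': array([-1.09789296,  0.32181914, -0.07011064,  1.45162563,  0.02262058,
        1.37081749, -0.05688135]), 'qd': array([-5.68503212e-04, -6.92107309e-05,  3.68902239e-04, -3.09321506e-03,
        9.75093865e-06, -1.14259723e-03, -1.00159616e-03]), 'joint_torque': array([ 1.08315335e-04, -4.92989230e+01, -4.06571114e-01, -3.13699043e+01,
       -6.44192426e-02,  3.98577726e-02,  7.73547345e-05]), 'position': array([0.28771846, 0.58239834, 0.2911889 ]), 'tool_rot': array([-7.14191415e-01, -3.05900471e+00,  2.91265193e-03]), 'ft_force': array([-0.42257678,  0.08489916, -0.76319288]), 'torque': array([-0.01737451,  0.01080646, -0.05092764]), 'grip_force': 0.0, 'grip_width': 1.0048563030211475}
```

View pics/top0.png

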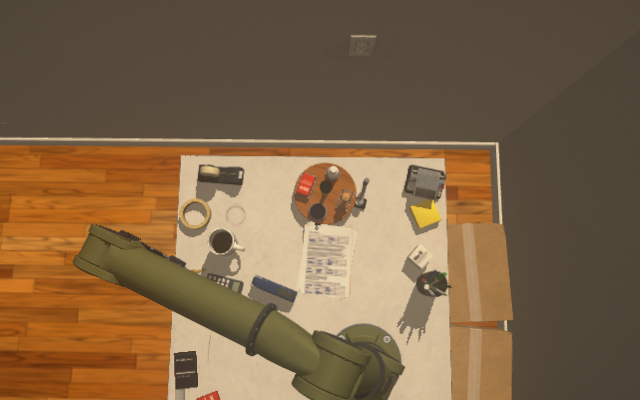

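View pics/side0.png

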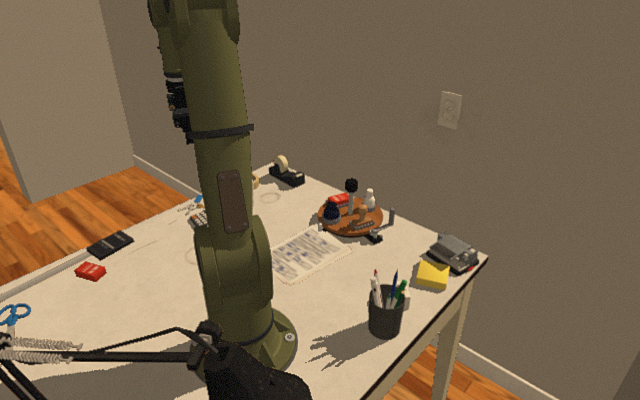

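The top view shows the turntable at about (325,195), the white fluid bottle at the back (333,174), the ink bottle at the front (318,212) and the lever knob near (365,181). The pointer is at about (317,225).

```bash
python3 - <<'E'
from h import *
im=cv2.imread("pics/top0.png")[145:245,270:400]
cv2.imwrite("pics/c1.png",cv2.resize(im,None,fx=6,fy=6,interpolation=cv2.INTER_CUBIC))
t=cam("top");full=cv2.imread("pics/top0.png")
hsv=cv2.cvtColor(full,cv2.COLOR_BGR2HSV)
m=cv2.inRange(hsv,(3,110,40),(18,255,230));m[:150]=0;m[240:]=0;m[:,:280]=0;m[:,:0]=0;m[:,375:]=0
c=np.vstack([k for k in cv2.findContours(m,0,2)[0] if cv2.contourArea(k)>20])
P=toplane(t,cv2.convexHull(c).reshape(-1,2),.029)[:,:2]
ctr,rad=cv2.minEnclosingCircle((P*1000).astype(np.float32));print("turntable",ctr,rad)
print("knobtop",toplane(t,[(326,187)],.145),"lever",toplane(t,[(365,181)],.086),"pointer",toplane(t,[(317,225)],.038),"bottle",toplane(t,[(333,172)],.095))
E
```

```text
turntable (591.09375, 117.55724334716797) 168.01507568359375
knobtop [[0.51813891 0.12309902 0.145     ]] lever [[0.55035749 0.00201969 0.086     ]] pointer [[0.41838351 0.14799926 0.038     ]] bottle [[0.57550051 0.10090937 0.095     ]]
```

View pics/c1.png

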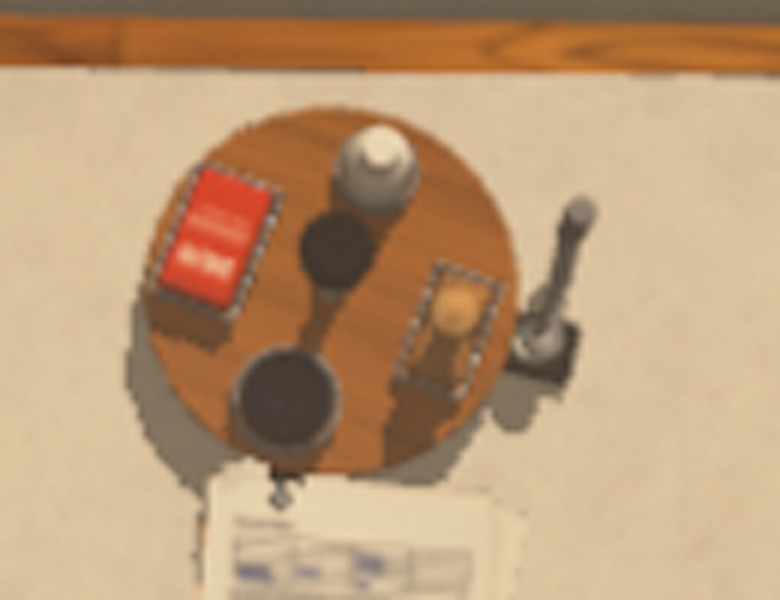

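The crop shows the bottle at (378,165), i.e. at the back, so it needs about half a turn. The lever knob is at (580,210), its pivot at (540,335), and the pointer at (285,490). The measured lever position agrees with the pivot geometry for a base yaw of about -0.24, so I'll move above for a wrist look.

Emit:
drive_tool(motion=[[[-3.5,-3.1,0],[0,0,0],1],[[-3.5,-3.1,0],[0,0,0],1],[[-3.5,-3.1,0],[0,0,0],1],[[-3.5,-3.1,0],[0,0,0],1],[[-3.5,-3.1,0],[0,0,0],1],[[-3.5,-3.1,0],[0,0,0],1],[[-3.5,-3.1,0],[0,0,0],1],[[-3.5,-3.1,0],[0,0,0],1],[[-3.5,-3.1,0],[0,0,0],1],[[-3.5,-3.1,0],[0,0,0],1],[[-3.5,-3.1,0],[0,0,0],1],[[-3.5,-3.1,0],[0,0,0],1]])

```text
time: 1.6
position: [0.4999, 0.0618, 0.292]
tool_rot: [-0.714, -3.059, -0.0]
ft_force: [0.8, -0.0, -0.2]
grip_width: 0.999
grip_force: 0.0
```

Emit:
drive_tool(motion=[[[0,0,0],[0,0,8],1],[[0,0,0],[0,0,8],1],[[0,0,0],[0,0,8],1],[[0,0,0],[0,0,8],1],[[0,0,0],[0,0,0],1],[[0,0,0],[0,0,0],1]])

```text
time: 2.35
position: [0.4996, 0.0632, 0.2921]
tool_rot: [-1.527, -2.745, 0.0]
ft_force: [0.8, -0.5, 0.0]
grip_width: 1.0
grip_force: 0.0
```

```bash
python3 - <<'E'
from h import *
st,im=snap("wrist","w1.png");c=cam("wrist",st)
print(st["time"],st["position"],st["joint_positions"],c[2]);Rt=R.from_rotvec(st["tool_rot"]).as_matrix();print(Rt)
print(ctrl.calibration("wrist"))
print("pred knob,lever,pointer,bottle",proj(c,[[.518,.123,.145],[.55,.0,.086],[.41,.148,.038],[.5755,.101,.095]]))
E
```

```text
2.35 [0.49957839 0.06321206 0.29205192] [-5.48396250e-01  8.30414780e-05  3.71912508e-01  1.81934297e+00
 -6.92693254e-06  1.32253602e+00  3.79339625e-01] [0.46276846 0.12249994 0.38487854]
[[-5.27641431e-01  8.49467124e-01 -3.53938108e-04]
 [ 8.49467190e-01  5.27641436e-01 -8.69537415e-05]
 [ 1.12888067e-04 -3.46539207e-04 -9.99999934e-01]]
{'K': array([[354.2773006 ,   0.        , 317.20781135],
       [  0.        , 354.2773006 , 194.14412491],
       [  0.        ,   0.        ,   1.        ]]), 'distortion': array([-0.01308433,  0.        ,  0.        ,  0.        ,  0.        ]), 'tool_from_camera': array([[ 2.99081764e-04,  9.66481466e-01,  2.56736218e-01,
         6.97960347e-02],
       [ 9.99999158e-01,  3.52045736e-05, -1.29746431e-03,
        -1.82526541e-05],
       [-1.26301350e-03,  2.56736390e-01, -9.66480642e-01,
        -9.28187374e-02],
       [ 0.00000000e+00,  0.00000000e+00,  0.00000000e+00,
         1.00000000e+00]])}
pred knob,lever,pointer,bottle [[386.67853895 144.13271707]
 [327.09849844 268.07477747]
 [282.50292188  44.17737929]
 [416.38792202 195.0347524 ]]
```

View pics/w1.png

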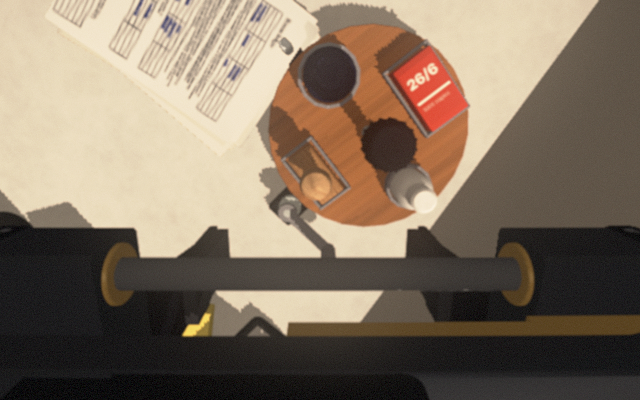

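The wrist view shows the turn knob at (388,146), the pointer tooth at about (288,45), the bottle cap at (425,202) and the lever pivot at (289,208). The lever arm runs to about (330,252), with its knob hidden behind the gripper rail.

```bash
python3 - <<'E'
from h import *
st=ctrl.get_state();c=cam("wrist",st);t=cam("top")
im=cv2.imread("pics/w1.png");hsv=cv2.cvtColor(im,cv2.COLOR_BGR2HSV)
m=cv2.inRange(hsv,(3,110,40),(18,255,230));m[232:]=0;m[:,:250]=0
k=cv2.convexHull(np.vstack([k for k in cv2.findContours(m,0,2)[0] if cv2.contourArea(k)>50])).reshape(-1,2)
P=toplane(c,k,.029)[:,:2];ctr,rad=cv2.minEnclosingCircle((P*1000).astype(np.float32));print("disc",ctr,rad)
g=lambda px,z:toplane(c,[px],z)[0,:2]
kn=g((388,146),.145);po=g((288,45),.038);bo=g((425,202),.095);pv=g((289,208),.04)
a=lambda v:np.degrees(np.arctan2(v[1],v[0]))
print("knob",kn,"pointer",po,np.linalg.norm(po-kn),a(po-kn),"bottle",bo,np.linalg.norm(bo-kn),a(bo-kn),"pivot",pv,np.linalg.norm(pv-kn),a(pv-kn))
print("top: knob",toplane(t,[(326.2,187)],.145),"lever",toplane(t,[(366.7,180)],.086))
e=np.array(cv2.fitEllipse(k)[0]);print(e)
x=np.radians(a(po-kn)+180)
for O in(kn,np.array(ctr)/1000):
  for y in(x,np.radians(a(pv-kn)+90)): print(np.degrees(y),O+R.from_euler("z",y).as_matrix()[:2,:2]@[.06,-.116])
E
```

```text
disc (522.339599609375, 122.86993408203125) 99.90953826904297
knob [0.51960266 0.12243532] pointer [0.4147452 0.1501013] 0.10844580145700804 165.21969364657252 bottle [0.58551794 0.0998579 ] 0.06967470379858168 -18.907453700269734 pivot [0.49476895 0.01734313] 0.1079864934481377 -103.29533426362151
top: knob [[0.51814564 0.12250873 0.145     ]] lever [[ 0.55356242 -0.00322578  0.086     ]]
[367.9944458  124.90559387]
345.2196936465726 [ 0.54802417 -0.00503318]
-13.295334263621513 [ 0.55131794 -0.00425383]
345.2196936465726 [ 0.55076111 -0.00459856]
-13.295334263621513 [ 0.55405488 -0.00381922]
```

Emit:
drive_tool(motion=[[[-4.2,0.45,0],[0,0,0],1],[[-4.2,0.45,0],[0,0,0],1],[[0,0,4],[0,0,0],1],[[0,0,4],[0,0,0],1],[[0,0,2],[0,0,0],1],[[0,0,0],[0,0,0],1],[[0,0,0],[0,0,0],1]])

```text
time: 3.28
position: [0.5522, -0.0035, 0.1934]
tool_rot: [1.529, 2.743, 0.002]
ft_force: [-0.1, -0.4, 0.1]
grip_width: 0.998
grip_force: 0.0
```

```bash
python3 - <<'E'
from h import *
st,im=snap("wrist","w2.png");c=cam("wrist",st);print(st["position"])
print(proj(c,[[.5515,-.004,.086],[.5515,-.004,.036],[.4934,.0101,.04]]))
t,im=snap("side","s2.png");im=cv2.imread("pics/s2.png")
q=proj(cam("side"),[[.5515,-.004,.086],[.4934,.0101,.04]]);print(q)
w=cv2.imread("pics/w2.png");s=cv2.resize(im[160:270,300:460],(640,440),interpolation=cv2.INTER_CUBIC)
cv2.imwrite("pics/v2.png",cv2.resize(np.vstack([w[:,:],s]),(450,590)))
E
```

```text
[ 0.55221347 -0.00347782  0.19335412]
[[315.02402355 221.05277878]
 [315.23919656 198.48788939]
 [254.41641603 140.78273319]]
[[391.98786736 208.3612823 ]
 [375.0612166  228.35846437]]
```

View pics/v2.png

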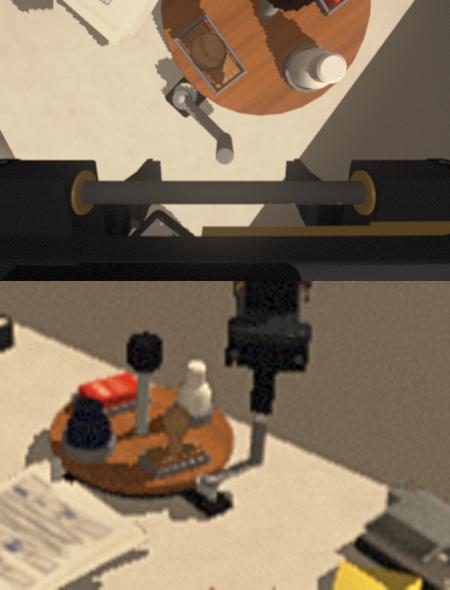

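The wrist view shows the knob top at about (319,222), within 4 px of the prediction (about 2 mm). The side view shows the fingers straight above it. Next I descend and pinch.

Emit:
drive_tool(motion=[[[0,0.2,3.5],[0,0,0],1],[[0,0,3.5],[0,0,0],1],[[0,0,0],[0,0,0],1],[[0,0,0],[0,0,0],-1],[[0,0,0],[0,0,0],-1],[[0,0,0],[0,0,0],-1],[[0,0,0],[0,0,0],-1],[[0,0,0],[0,0,0],-1],[[0,0,0],[0,0,0],-1]], force=35)

```text
time: 4.5
position: [0.5532, -0.0024, 0.1223]
tool_rot: [1.53, 2.744, 0.0]
ft_force: [0.5, 0.1, -0.3]
grip_width: 0.4
grip_force: 0.0
```

Emit:
drive_tool(motion=[[[0,0,0],[0,0,0],-1],[[0,0,0],[0,0,0],-1],[[0,0,0],[0,0,0],-1],[[0,0,0],[0,0,0],-1]])

```text
time: 5.0
position: [0.5532, -0.0024, 0.1222]
tool_rot: [-1.53, -2.744, 0.0]
ft_force: [0.5, 0.5, 0.1]
grip_width: 0.174
grip_force: 35.0
```

```bash
python3 - <<'E'
from h import *
st=ctrl.get_state();Rt=R.from_rotvec(st["tool_rot"]).as_matrix()
a=np.radians(np.linspace(-12.3,-108.3,13));P=.06*np.c_[np.cos(a),np.sin(a),0*a]
print(np.round(np.diff(P,axis=0)@Rt*100,2))
E
```

```text
[[-0.56 -0.62  0.  ]
 [-0.47 -0.69  0.  ]
 [-0.37 -0.75  0.  ]
 [-0.26 -0.8   0.  ]
 [-0.15 -0.82  0.  ]
 [-0.03 -0.84  0.  ]
 [ 0.09 -0.83  0.  ]
 [ 0.2  -0.81  0.  ]
 [ 0.31 -0.78  0.  ]
 [ 0.42 -0.72  0.  ]
 [ 0.52 -0.66  0.  ]
 [ 0.6  -0.58  0.  ]]
```

Emit:
drive_tool(motion=[[[-0.56,-0.62,0],[0,0,0],-1],[[-0.47,-0.69,0],[0,0,0],-1],[[-0.37,-0.75,0],[0,0,0],-1],[[-0.26,-0.8,0],[0,0,0],-1],[[0,0,0],[0,0,0],-1]])

```text
time: 5.62
position: [0.5402, -0.0322, 0.1226]
tool_rot: [1.529, 2.737, 0.005]
ft_force: [9.1, -0.4, -7.8]
grip_width: 0.174
grip_force: 35.0
```

Emit:
drive_tool(motion=[[[-0.15,-0.82,0],[0,0,0],-1],[[-0.03,-0.84,0],[0,0,0],-1],[[0.09,-0.83,0],[0,0,0],-1],[[0.2,-0.81,0],[0,0,0],-1],[[0,0,0],[0,0,0],-1]])

```text
time: 6.25
position: [0.5112, -0.051, 0.1229]
tool_rot: [1.53, 2.735, 0.001]
ft_force: [6.2, -5.0, -6.4]
grip_width: 0.172
grip_force: 35.0
```

Emit:
drive_tool(motion=[[[0.31,-0.78,0],[0,0,0],-1],[[0.42,-0.72,0],[0,0,0],-1],[[0.52,-0.66,0],[0,0,0],-1],[[0,0,0],[0,0,0],-1]])

```text
time: 6.75
position: [0.4858, -0.0504, 0.123]
tool_rot: [1.53, 2.737, 0.002]
ft_force: [4.9, -3.1, -3.6]
grip_width: 0.17
grip_force: 35.0
```

Emit:
drive_tool(motion=[[[0.6,-0.58,0],[0,0,0],-1],[[0,0,0],[0,0,0],-1],[[0,0,0],[0,0,0],-1]])

```text
time: 7.12
position: [0.4797, -0.0484, 0.1231]
tool_rot: [1.527, 2.734, 0.005]
ft_force: [11.5, -2.8, -8.8]
grip_width: 0.17
grip_force: 35.0
```

Emit:
drive_tool(motion=[[[0.33,-0.27,0],[0,0,0],-1],[[0,0,0],[0,0,0],-1],[[0,0,0],[0,0,0],-1]])

```text
time: 7.5
position: [0.4788, -0.0479, 0.1234]
tool_rot: [1.523, 2.727, 0.008]
ft_force: [21.1, -6.4, -19.6]
grip_width: 0.178
grip_force: 35.0
```

The lever is at its end stop: the force is rising and it no longer moves. I'll relax the push, release and rise.

Emit:
drive_tool(motion=[[[-0.45,0.4,0],[0,0,0],-1],[[0,0,0],[0,0,0],0.1],[[0,0,0],[0,0,0],0.1],[[0,0,0],[0,0,0],0.1],[[0,0,0],[0,0,0],0.1],[[0,0,-3],[0,0,0],0.1],[[0,0,-5],[0,0,0],1],[[0,0,-5],[0,0,0],1],[[0,0,-3],[0,0,0],1],[[0,0,0],[0,0,0],1],[[0,0,0],[0,0,0],1]])

```text
time: 8.88
position: [0.4771, -0.0469, 0.2813]
tool_rot: [-1.529, -2.743, 0.001]
ft_force: [-0.2, -0.6, -0.7]
grip_width: 0.978
grip_force: 0.0
```

```bash
python3 - <<'E'
from h import *
st,im=snap("wrist","w3.png");c=cam("wrist",st);print(st["position"],st["joint_positions"]);print(R.from_rotvec(st["tool_rot"]).as_matrix())
print(proj(c,[[.4934,.0101,.04],[.4777,-.0478,.086],[.5215,.1227,.145]]))
E
```

```text
[ 0.47709144 -0.04689161  0.2812808 ] [-0.43553351 -0.05512534  0.46511016  1.8885374   0.02554511  1.30381449
  0.57586847]
[[-5.25817097e-01  8.50596520e-01 -1.39346999e-03]
 [ 8.50597255e-01  5.25817740e-01  1.15364816e-04]
 [ 8.30840152e-04 -1.12462096e-03 -9.99999022e-01]]
[[363.99711493 133.44856389]
 [317.08013294 187.82129406]
 [530.98669218  11.96545333]]
```

View pics/w3.png

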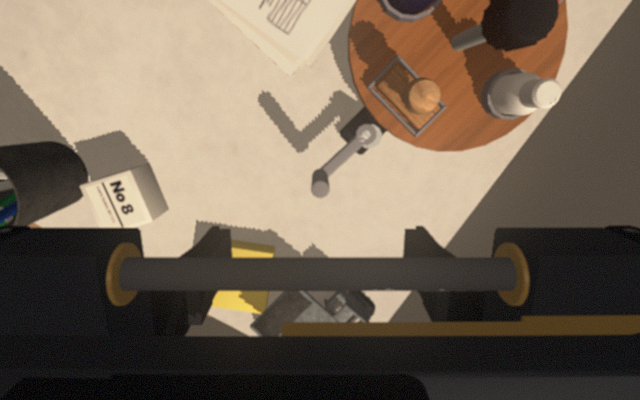

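The lever is fully out: its knob is at (320,185) and its pivot at (368,133), as predicted. Next I go above the turn knob and pre-rotate so that a counter-clockwise half turn fits the joint range.

Emit:
drive_tool(motion=[[[3.03,3.17,0],[0,0,0],1],[[3.03,3.17,0],[0,0,0],1],[[3.03,3.17,0],[0,0,0],1],[[3.02,3.15,0],[0,0,0],1],[[0,0,0],[0,0,10],1],[[0,0,0],[0,0,10],1],[[0,0,0],[0,0,10],1],[[0,0,0],[0,0,10],1],[[0,0,0],[0,0,10],1],[[0,0,0],[0,0,10],1]])

```text
time: 10.18
position: [0.521, 0.1224, 0.2804]
tool_rot: [-2.701, -1.603, 0.005]
ft_force: [-0.5, 0.5, 0.3]
grip_width: 0.996
grip_force: 0.0
```

Emit:
drive_tool(motion=[[[0,0,0],[0,0,10],1],[[0,0,0],[0,0,10],1],[[0,0,0],[0,0,10],1],[[0,0,0],[0,0,10],1],[[0,0,0],[0,0,10],1],[[0,0,0],[0,0,2],1],[[0,0,0],[0,0,0],1],[[0,0,0],[0,0,0],1]])

```text
time: 11.18
position: [0.5216, 0.1226, 0.2819]
tool_rot: [3.13, 0.269, -0.001]
ft_force: [0.2, -0.8, 0.2]
grip_width: 0.998
grip_force: 0.0
```

```bash
python3 - <<'E'
from h import *
st=ctrl.get_state();M=R.from_rotvec(st["tool_rot"]).as_matrix();print(st["time"],st["position"],st["joint_positions"],np.degrees(np.arctan2(M[1,1],M[0,1])))
print((np.array([.5212,.1227,.179])-st["position"])@M*100)
E
```

```text
11.175 [0.52158311 0.12256717 0.28193058] [-0.65791398  0.08066575  0.40040454  1.76324965 -0.032499    1.30468248
 -1.64973243] -80.19236725149726
[-0.03026107 -0.02068474 10.2930727 ]
```

Emit:
drive_tool(motion=[[[0,0,4],[0,0,0],1],[[0,0,4],[0,0,0],1],[[0,0,2.1],[0,0,0],1],[[0,0,0],[0,0,0],1],[[0,0,0],[0,0,0],-1],[[0,0,0],[0,0,0],-1],[[0,0,0],[0,0,0],-1],[[0,0,0],[0,0,0],-1],[[0,0,0],[0,0,0],-1],[[0,0,0],[0,0,0],-1],[[0,0,0],[0,0,0],-1],[[0,0,0],[0,0,0],-1]], force=40)

```text
time: 12.68
position: [0.5216, 0.1232, 0.1813]
tool_rot: [-3.129, -0.267, -0.0]
ft_force: [-0.6, 1.9, -0.3]
grip_width: 0.399
grip_force: 40.0
```

Emit:
drive_tool(motion=[[[0,0,0],[0,0,-1],-1],[[0,0,0],[0,0,-2],-1],[[0,0,0],[0,0,-3],-1],[[0,0,0],[0,0,-4],-1],[[0,0,0],[0,0,-4],-1],[[0,0,0],[0,0,-4],-1],[[0,0,0],[0,0,-4],-1],[[0,0,0],[0,0,-4],-1],[[0,0,0],[0,0,-4],-1],[[0,0,0],[0,0,-3],-1],[[0,0,0],[0,0,-2],-1],[[0,0,0],[0,0,-1],-1]])

```text
time: 14.18
position: [0.5217, 0.1231, 0.1813]
tool_rot: [-2.893, -1.222, -0.001]
ft_force: [-0.7, 3.9, 1.0]
grip_width: 0.396
grip_force: 40.0
```

```bash
python3 - <<'E'
from h import *
st,im=snap("top","t4.png");print(st["ft_force"],st["torque"],st["joint_positions"]);M=R.from_rotvec(st["tool_rot"]).as_matrix();print(np.degrees(np.arctan2(M[1,1],M[0,1])))
st,im=snap("wrist","w4.png")
a=cv2.imread("pics/t4.png")[145:245,270:400];b=cv2.imread("pics/w4.png")
cv2.imwrite("pics/v4.png",np.hstack([cv2.resize(a,(390,300)),cv2.resize(b,(410,300))]))
E
```

```text
[-0.71310067  3.92023457  1.01199172] [ 0.82906296  0.27147914 -0.01572296] [-0.59410824  0.16559429  0.34313545  1.88291729 -0.06289867  1.10308435
 -0.99844038]
-44.203588594457585
```

View pics/v4.png

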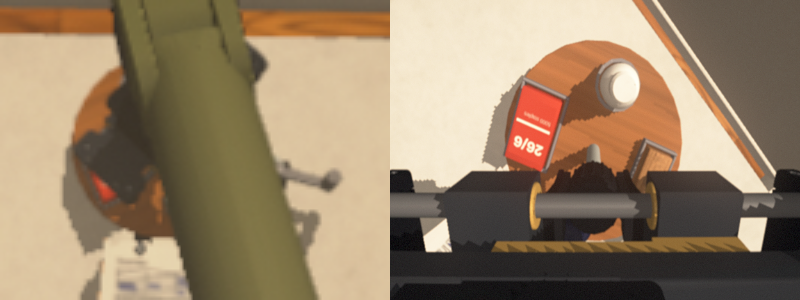

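The wrist view shows the turntable turning with the gripper, with the white cap at about (354,111) in full pixels and everything upright. In the top view the lever stays out. I continue.

Emit:
drive_tool(motion=[[[0,0,0],[0,0,-2],-1],[[0,0,0],[0,0,-4],-1],[[0,0,0],[0,0,-4],-1],[[0,0,0],[0,0,-4],-1],[[0,0,0],[0,0,-4],-1],[[0,0,0],[0,0,-4],-1],[[0,0,0],[0,0,-4],-1],[[0,0,0],[0,0,-4],-1],[[0,0,0],[0,0,-4],-1],[[0,0,0],[0,0,-4],-1],[[0,0,0],[0,0,-4],-1],[[0,0,0],[0,0,-2],-1]])

```text
time: 15.78
position: [0.5218, 0.123, 0.1813]
tool_rot: [-2.224, -2.219, -0.001]
ft_force: [0.2, 5.2, 0.3]
grip_width: 0.398
grip_force: 40.0
```

Emit:
drive_tool(motion=[[[0,0,0],[0,0,-2],-1],[[0,0,0],[0,0,-4],-1],[[0,0,0],[0,0,-4],-1],[[0,0,0],[0,0,-4],-1],[[0,0,0],[0,0,-4],-1],[[0,0,0],[0,0,-4],-1],[[0,0,0],[0,0,-4],-1],[[0,0,0],[0,0,-4],-1],[[0,0,0],[0,0,-4],-1],[[0,0,0],[0,0,-4],-1],[[0,0,0],[0,0,-4],-1],[[0,0,0],[0,0,-2],-1]])

```text
time: 17.27
position: [0.5219, 0.1231, 0.1813]
tool_rot: [1.231, 2.89, 0.002]
ft_force: [0.1, 4.8, 0.6]
grip_width: 0.401
grip_force: 40.0
```

Emit:
drive_tool(motion=[[[0,0,0],[0,0,-2],-1],[[0,0,0],[0,0,-4],-1],[[0,0,0],[0,0,-4],-1],[[0,0,0],[0,0,-4],-1],[[0,0,0],[0,0,-4],-1],[[0,0,0],[0,0,-4],-1],[[0,0,0],[0,0,-4],-1],[[0,0,0],[0,0,-4],-1],[[0,0,0],[0,0,-4],-1],[[0,0,0],[0,0,-4],-1],[[0,0,0],[0,0,-2],-1],[[0,0,0],[0,0,0],-1]])

```text
time: 18.77
position: [0.522, 0.1232, 0.1813]
tool_rot: [0.169, 3.136, 0.001]
ft_force: [0.2, 5.1, -0.2]
grip_width: 0.398
grip_force: 40.0
```

```bash
python3 - <<'E'
from h import *
st,im=snap("wrist","w5.png");print(st["time"],st["position"],st["joint_positions"],st["torque"]);M=R.from_rotvec(st["tool_rot"]).as_matrix();print(np.degrees(np.arctan2(M[1,1],M[0,1])))
c=cam("wrist",st);print(proj(c,[[.5215-.114*np.cos(.2415),.1227+.114*np.sin(.2415),.038]]))
E
```

```text
18.775 [0.5219745  0.1232378  0.18133048] [-0.42336918  0.16322238  0.15554067  1.87673058 -0.02887914  1.10262166
  1.20615339] [ 1.14853489 -0.00948934  0.00765309]
83.82434655937853
[[340.73025729  26.38366998]]
```

View pics/w5.png

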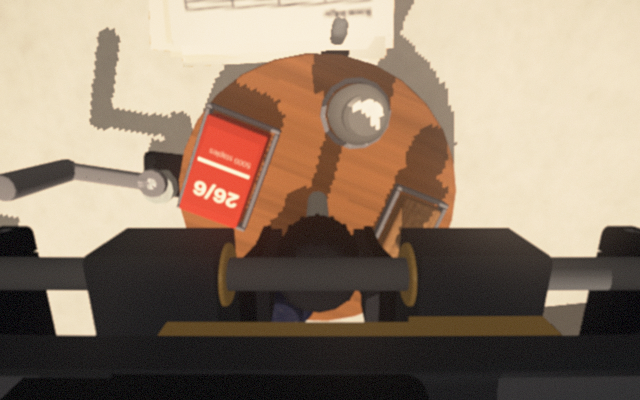

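The wrist view shows the pointer tooth with its top at about (340,21), and the fluid bottle in its socket ring at (356,112) with the cap at about (369,112). The bottle is still short of the pointer by an angle I now compute.

```bash
python3 - <<'E'
from h import *
st=ctrl.get_state();c=cam("wrist",st)
im=cv2.imread("pics/w5.png");hsv=cv2.cvtColor(im,cv2.COLOR_BGR2HSV)
m=cv2.inRange(hsv,(3,110,40),(18,255,230));m[225:]=0;m[:,:175]=0;m[:,460:]=0
k=cv2.convexHull(np.vstack([k for k in cv2.findContours(m,0,2)[0] if cv2.contourArea(k)>100])).reshape(-1,2)
ctr,rad=cv2.minEnclosingCircle((toplane(c,k,.029)[:,:2]*1000).astype(np.float32));O=np.array(ctr)/1000;print("disc",O,rad)
def f(n,px,z,A=O):
    v=toplane(c,[px],z)[0,:2]-A;print(n,np.linalg.norm(v).round(4),np.degrees(np.arctan2(v[1],v[0])).round(2)%360)
A=np.array(st["position"][:2])
for C in(O,A):
    f("ptr top",(340,21),.038,C);f("socket",(356,112),.040,C);f("cap",(369,112),.095,C);f("pivot",(157,184),.04,C)
v=im[0:150,290:420];cv2.imwrite("pics/v5.png",cv2.resize(v,None,fx=4.5,fy=4,interpolation=cv2.INTER_CUBIC)) 
E
```

```text
disc [0.52175482 0.12281705] 99.58285522460938
ptr top 0.1172 166.69
socket 0.0671 151.36
cap 0.0689 151.58
pivot 0.1093 256.28
ptr top 0.1173 166.9
socket 0.067 151.75
cap 0.0689 151.96
pivot 0.1097 256.23
```

View pics/v5.png

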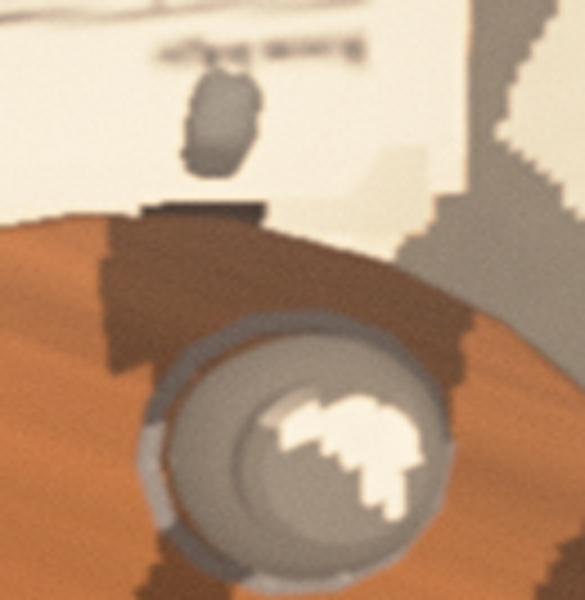

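Emit:
drive_tool(motion=[[[0,0,0],[0,0,-2],-1],[[0,0,0],[0,0,-3],-1],[[0,0,0],[0,0,-3],-1],[[0,0,0],[0,0,-3],-1],[[0,0,0],[0,0,-2],-1],[[0,0,0],[0,0,-1],-1],[[0,0,0],[0,0,0],-1],[[0,0,0],[0,0,0],-1],[[0,0,0],[0,0,0],-1],[[0,0,0],[0,0,0],-1]])

```text
time: 20.08
position: [0.522, 0.1233, 0.1813]
tool_rot: [-0.214, 3.133, 0.001]
ft_force: [0.3, 5.3, -0.5]
grip_width: 0.399
grip_force: 40.0
```

```bash
python3 - <<'E'
from h import *
st,im=snap("wrist","w6.png");c=cam("wrist",st);im=cv2.imread("pics/w6.png");print(st["time"],st["position"])
O=np.array([.5217,.1229])
for t in(162,164.2,166.2,168.2):
    a=np.radians(t);P=O+.114*np.array([np.cos(a),np.sin(a)]);S=O+.066*np.array([np.cos(a),np.sin(a)])
    print(t,"ptr",proj(c,[[*P,.038]]).round(1),"sock",proj(c,[[*S,.043]]).round(1),"cap",proj(c,[[*S,.095]]).round(1))
cv2.imwrite("pics/v6.png",cv2.resize(im[0:150,300:450],(600,600),interpolation=cv2.INTER_CUBIC)) 
E
```

```text
20.075 [0.52196144 0.12327451 0.18130374]
162 ptr [[396.4  44.7]] sock [[361.6 116. ]] cap [[374.4 120.7]]
164.2 ptr [[390.2  41.5]] sock [[358.  114.3]] cap [[369.8 118.5]]
166.2 ptr [[384.4  38.8]] sock [[354.7 112.9]] cap [[365.6 116.7]]
168.2 ptr [[378.5  36.4]] sock [[351.4 111.5]] cap [[361.3 115. ]]
```

View pics/v6.png

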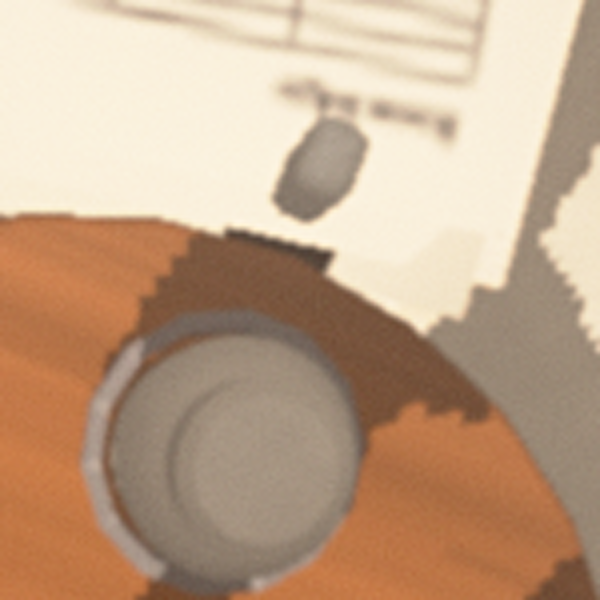

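The close-up shows the pointer top at about (384,39), i.e. 166.4°. The socket centre (355.5,112.5) reads about 166° and the cap (365,116) about 166.5°. They are aligned within about half a degree, the bottle is upright and the knob is gripped, so I hand it in.

```bash
python3 -c "
from bench import ctrl
print(ctrl.close_job())"
```

```text
the job is handed in; nothing more can be done
None
```

I swung the brake lever out to its stop and left it there. I then turned the turntable about half a turn by its knob until the fluid bottle lined up with the pointer (within about 0.5° by the wrist camera), and handed the job in at about 20 s, still gripping the knob; the verdict was not shown.

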